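# Replace the blown capacitors in the supply's capacitor bank

## Robot

A 7-joint arm with a two-finger parallel gripper is mounted at the origin on a cart in front of the work surface, level with it; the furniture and walls round the work are solid. World frame = base frame: x ahead of the robot, y to its left, z up, the work surface at z = 0. Lengths are in mm, angles in degrees, forces in N, time in s.
With the tool pointing down it reaches from about 425 to 1025 mm from the base axis. Payload 9.4 kg.
Tool frame: the origin (TCP) lies between the finger pads; the fingertips stand 17 mm ahead of it and the grasp point (between the pads) lies 2 mm behind it (env.nose_length is the distance from the TCP to the fingertips, in mm); z points along the fingers, y is the line along which they close (so a half turn about z gives the same grasp; the last joint's range is limited). The gripper opens to 85 mm and grips with 20 to 120 N. Pads are 22 mm wide; open, the fingers measure 114 mm over their backs; the gripper's body (76 mm by 85 mm) begins 54 mm behind the grasp point. The pads swing forward as they close: fully open they stand 13 mm farther back than shut.
Start: joints at [67.913, 34.337, -0.143, 91.639, 0.103, 54.024, -4.572], TCP at [220.33, -690.709, 248.275] pointing down, gripper open.
Joint ranges: [-147.43, 147.43], [-19.82, 112.94], [-74.19, 73.91], [6.32, 146.72], [-59.91, 239.91], [6.04, 106.73], [-150.56, 150.56]. Speed limits (degrees/s): [127.2, 127.2, 172.46, 172.46, 180, 180, 180].

## Interface

Orientations are given as a 3x3 rotation matrix whose columns are the frame's x, y, z axes.
In Python, from plant import env gives the robot as it stands. The module is installed in compiled form; this text tells all that it offers.
- The arm moves only by the shell command python3 -m handwheel 'ROWS' [OPENING]. ROWS is JSON, a list of rows, each an object with "slide": the shift along the tool's x, y, z in m, a list of three; "turn": the turn about the tool's z in rad. In form: [{"slide": [x, y, z], "turn": turn}, ...]. A call has 1 to 20 rows; each row shifts and turns the commanded pose from where the row before left it, along the tool's axes as they then stand; what a row does not reach is not made up. A row lasts 1/12 s, in which the tool goes at most 41.7 mm and 7.16 degrees, less where a joint would pass 70% of its speed; a pose out of reach is approached as far as the arm can. A call is refused whole if a number of a shift passes 0.0417 or a number of a turn 0.125, either way. A call with a gripper value outside its range is refused whole. OPENING is the opening, from 0 (shut) to 1 (fully open), set as the call begins (- or left out, the last holds). The fingers move at their own pace and stop on an object; the grip force is fixed at half the most. Time passes only in rows, so rows that do not move let the fingers close. It gives the time, the measured TCP pose, the force, the opening and the grip force at its end, in the units of the state.
- env.read_state(): the state, without advancing time (a new reading comes with each control period).
- env.snapshot(name): name is "scene" or "top" or "wrist"; returns (picture, depth): 400x640x3 uint8, red, green, blue; 400x640 float32, mm along the optical axis (not along the pixel's ray), 0 where there is no reading.
- env.camera_info(name): a dict with "intrinsics" (3x3 intrinsics, pixels), "rvec" (rotation vector, rad) and "tvec" (3), from world to camera coordinates, as OpenCV has them. Camera axes: x right, y down, z forward; pixel columns grow to the right and rows downward; lengths in mm; the calibration is good to about 2 mm. A picture is of the moment at which its call begins: read the wrist's pose just before it. camera_info takes no time and is no camera call; for the wrist camera it gives the pose at the moment of the call.
- env.sign_off(): hands the job in; it is judged then, once.
The state is a dict: "time_s": time; "q": joint angles; "dq": joint speeds; "effort": joint torques, N m; "tool_pos": TCP position; "tcp_rot": TCP orientation; "wrist_force": force on the tool from outside, world axes, zero at the start; "torque": the same for the moment, N m; "grip_width": finger opening in mm; "grip_force": force on a finger pad.
Only numpy, scipy, OpenCV 4.12 (cv2) and the standard library are available. Lean on these libraries where they do the work, as an engineer would, in place of code of your own. Each camera call takes 0.05 s, during which the arm holds its last target. There are 200 camera calls.

## Task

Two of the three capacitors in the bracket have blown: their tops are swollen into domes. Take each of those two out and stand it upright in the scrap tray, and stand the new flat-topped capacitor of the same size upright in its emptied clamp, fully down. Set every can down without dropping it or knocking one over, and leave the sound medium capacitor in its clamp and the medium spare on the bench where they are.

Things in the scene. Friction and masses are not known exactly. Their poses are not given: they have to be found in the camera images.
- blown_large: large capacitor: upright black can, 54 mm diameter, 80 mm tall to its aluminium rim; FAILED: its top deck is swollen into a dome 10 mm above the rim, with a burst vent in the middle and dull terminals splayed apart. It stands in the large clamp at the start. Origin: centre of the underside; z up along its axis. Loose; grip the sides near the top.
- blown_small: small capacitor: upright black can, 34 mm diameter, 60 mm tall to its aluminium rim; FAILED: its top deck is swollen into a dome 10 mm above the rim, with a burst vent in the middle and dull terminals splayed apart. It stands in the small clamp at the start. Origin: centre of the underside; z up along its axis. Loose; grip the sides near the top.
- good_medium: medium capacitor: upright black can, 44 mm diameter, 70 mm tall to its aluminium rim; top deck flat, with two bright screw terminals that stand 4 mm above the rim. Sound; it stands in the medium clamp; leave it there. Origin: centre of the underside; z up along its axis. Loose; grip the sides near the top.
- new_large: large capacitor: upright black can, 54 mm diameter, 80 mm tall to its aluminium rim; top deck flat, with two bright screw terminals that stand 4 mm above the rim. New; it stands on the bench in front of the bracket. Origin: centre of the underside; z up along its axis. Loose; grip the sides near the top.
- new_small: small capacitor: upright black can, 34 mm diameter, 60 mm tall to its aluminium rim; top deck flat, with two bright screw terminals that stand 4 mm above the rim. New; it stands on the bench in front of the bracket. Origin: centre of the underside; z up along its axis. Loose; grip the sides near the top.
- spare_medium: medium capacitor: upright black can, 44 mm diameter, 70 mm tall to its aluminium rim; top deck flat, with two bright screw terminals that stand 4 mm above the rim. New, but not needed; it stands on the bench in front of the bracket beside the new ones; leave it there. Origin: centre of the underside; z up along its axis. Loose; grip the sides near the top.
- clamp_large: large band clamp: fixed upright steel ring, 62 mm inner diameter (4 mm slack round a 54 mm can), rim flared, 19 mm above its underside; 3 mm floor inside. At the start the large swollen can stands in it. Origin: centre of its underside, on the bracket top 18 mm above the bench; z up, y along the row of three clamps 82 mm apart (order varies), x across it. Two pinch ears at -x.
- clamp_medium: medium band clamp: fixed upright steel ring, 52 mm inner diameter (4 mm slack round a 44 mm can), rim flared, 19 mm above its underside; 3 mm floor inside. The sound medium can stands in it. Origin: centre of its underside, on the bracket top 18 mm above the bench; z up, y along the row of three clamps 82 mm apart (order varies), x across it. Two pinch ears at -x.
- clamp_small: small band clamp: fixed upright steel ring, 42 mm inner diameter (4 mm slack round a 34 mm can), rim flared, 19 mm above its underside; 3 mm floor inside. At the start the small swollen can stands in it. Origin: centre of its underside, on the bracket top 18 mm above the bench; z up, y along the row of three clamps 82 mm apart (order varies), x across it. Two pinch ears at -x.
- scrap_tray: low dark grey open tray on the bench to the left of the bracket, empty, 170 mm (its x) by 110 mm (its y), walls 3 mm thick and 24 mm high, floor 3 mm thick. Origin: centre of its underside; z up. Fixed; turned a little.
Not all that is in view belongs to the job. Leave any orange or yellow look-alike of the new_small alone.

How it is judged (in metres and radians):
At the end, for the whole second after the job is handed in: Swollen cans upright (0.15 rad) on the scrap tray's floor; new large and small cans each in the clamp of their size, within 8 mm of its centre, down on its floor (4 mm), upright (0.1 rad); sound medium likewise still in its clamp; medium spare moved under 30 mm, upright; all at rest (x of blown_large in the frame of scrap_tray between -0.08 and 0.08 m and y of blown_large in the frame of scrap_tray between -0.05 and 0.05 m and z of each of blown_large, blown_small in the frame of scrap_tray below 0.01 m and angle between each of blown_large, blown_small's own z axis and vertical below 0.15 rad and horizontal distance between new_large and clamp_large below 0.008 m and z of new_large in the frame of clamp_large below 0.007 m and angle between each of new_large, new_small, good_medium, spare_medium's own z axis and vertical below 0.1 rad and x of blown_small in the frame of scrap_tray between -0.08 and 0.08 m and y of blown_small in the frame of scrap_tray between -0.05 and 0.05 m and horizontal distance between new_small and clamp_small below 0.008 m and z of new_small in the frame of clamp_small below 0.007 m and horizontal distance between good_medium and clamp_medium below 0.008 m and z of good_medium in the frame of clamp_medium below 0.007 m and distance of spare_medium from where it was at the start of the episode below 0.03 m and linear speed of each of blown_large, blown_small, good_medium, new_large, new_small, spare_medium below 0.02 m/s); the robot touches nothing.
It fails at once if a capacitor is knocked over or tipped by more than 0.7 rad (angle between any of blown_large, blown_small, good_medium, new_large, new_small, spare_medium's own z axis and vertical above 0.7 rad).
It fails at once if the sound medium capacitor is taken out of its clamp (moved more than 20 mm) (distance of good_medium from where it was at the start of the episode above 0.02 m).
It fails at once if the medium spare is moved away (more than 30 mm) (distance of spare_medium from where it was at the start of the episode above 0.03 m).
It fails at once if a capacitor is dropped: falls free of the fingers faster than 0.7 m/s (a drop of about 25 mm) ((linear speed of blown_large above 0.7 m/s and contact force between the fingers and blown_large below 0.1 N) or (linear speed of blown_small above 0.7 m/s and contact force between the fingers and blown_small below 0.1 N) or (linear speed of good_medium above 0.7 m/s and contact force between the fingers and good_medium below 0.1 N) or (linear speed of new_large above 0.7 m/s and contact force between the fingers and new_large below 0.1 N) or (linear speed of new_small above 0.7 m/s and contact force between the fingers and new_small below 0.1 N) or (linear speed of spare_medium above 0.7 m/s and contact force between the fingers and spare_medium below 0.1 N)).
It also fails if it takes over 106 s, if anything falls off the work surface, if the arm or the gripper's body presses on something with over 40 N, if the wrist force passes 120 N, or if a joint passes its speed limit or range.

## Working session

There is one attempt and no reset: what is moved stays moved. The work goes in short steps, Python scripts to look and compute and a shell command to move; the robot and the scene stay as the last step left them, time stands still between calls to the robot, and variables do not carry over. Pictures are saved under pics/ and viewed, at most 14 in all, crops included, and the job is handed in when it is done.

```bash
mkdir -p pics
cat > h.py <<'E'
import numpy as np, cv2
from plant import env
def snap(name,fn=None):
    ci=env.camera_info(name); im,d=env.snapshot(name)
    if fn: cv2.imwrite('pics/'+fn,im[:,:,::-1])
    return im,d,ci
def pts(d,ci):
    K=np.array(ci["intrinsics"]);R=cv2.Rodrigues(np.array(ci["rvec"],float))[0];t=np.array(ci["tvec"],float).ravel()
    v,u=np.mgrid[:d.shape[0],:d.shape[1]]
    c=np.stack([(u-K[0,2])/K[0,0]*d,(v-K[1,2])/K[1,1]*d,d],-1)
    return (c-t)@R
E
python3 - <<'E'
from h import *
for n in("top","scene"):
    im,d,ci=snap(n,n+'0.png'); np.savez(n+'0.npz',im=im,d=d,**{k:np.array(v) for k,v in ci.items()})
    print(n,np.array(ci["intrinsics"]).round(1).tolist(),np.ravel(ci["rvec"]),np.ravel(ci["tvec"]))
s=env.read_state();print(s["time_s"],s["tool_pos"],np.round(s["tcp_rot"],3).tolist(),s["grip_width"],env.nose_length)
E
```

```text
top [[428.8, 0.0, 315.0], [0.0, 428.8, 201.9], [0.0, 0.0, 1.0]] [ 2.09134627 -2.10825286  0.2410527 ] [ -20.47054821  513.18288099 1309.2131209 ]
scene [[468.9, 0.0, 319.8], [0.0, 468.9, 201.2], [0.0, 0.0, 1.0]] [ 1.29475492 -2.11177967  1.05834447] [217.57900995 322.52615543 991.17501995]
0.1 [ 220.19129697 -690.29924099  247.48663993] [[0.953, 0.304, -0.001], [0.304, -0.953, 0.001], [-0.0, -0.001, -1.0]] 85.53933747010325 17.0
```

View pics/top0.png

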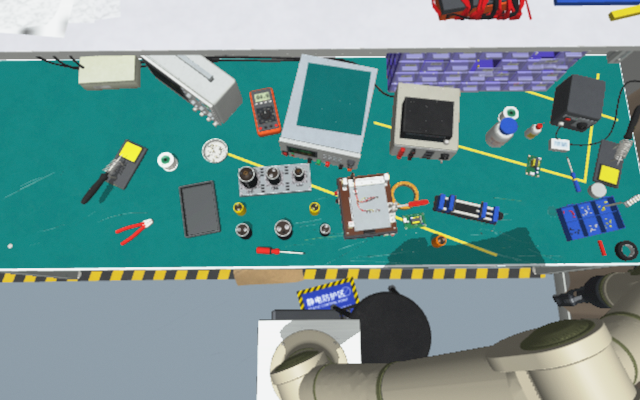

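View pics/scene0.png

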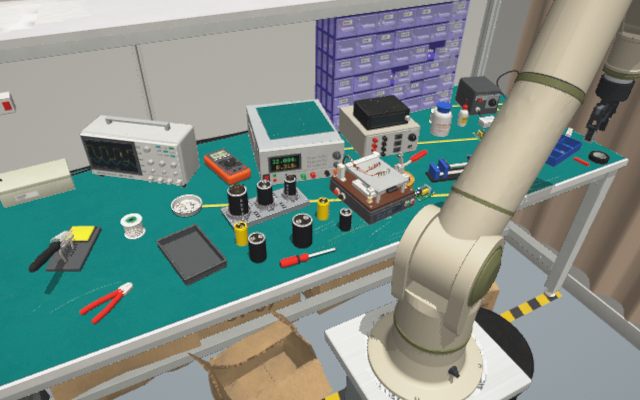

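Top view: the clamp row runs through (248,176) large, (273,174) medium and (299,172) small. Bench cans are at (243,230), (283,228) and (325,229), yellow look-alikes at (239,208) and (314,208), and the tray at (200,208). Next I get coarse positions from depth.

Run:
```python
from h import *
z=np.load('top0.npz');P=pts(z['d'],z)
crop=z['im'][140:270,170:350,::-1];cv2.imwrite('pics/topc.png',cv2.resize(crop,None,fx=4.4,fy=4.4,interpolation=cv2.INTER_CUBIC))
for n,u,v in [("cL",248,176),("cM",273,174),("cS",299,172),("b1",243,230),("b2",283,228),("b3",325,229),("yel1",239,208),("yel2",314,208)]:
    w=P[v-13:v+14,u-13:u+14].reshape(-1,3); h=np.percentile(w[:,2],97)
    for lo,hi in[(45,63),(62,76),(76,95)]:
        q=w[(w[:,2]>lo)&(w[:,2]<hi)]
        if len(q)>6: print(n,lo,len(q),q.min(0).round(),q.max(0).round(),((q.min(0)+q.max(0))/2).round())
m=cv2.inRange(z['im'],(35,35,35),(95,95,95))[170:250,170:225]
w=P[170:250,170:225][(m>0)];w=w[(w[:,2]<40)]
r=cv2.minAreaRect(w[:,:2].astype(np.float32));print("tray",r)
w=P[140:260,330:410].reshape(-1,3);print("pcb maxz",w[:,2].max())
w=P[50:165,280:375].reshape(-1,3);print("instr",w.max(0),w.min(0))
```

```text
cL 45 25 [569. 167.  47.] [601. 210.  62.] [585. 188.  55.]
cL 62 23 [570. 167.  62.] [605. 216.  75.] [588. 192.  69.]
cL 76 32 [571. 166.  76.] [624. 208.  95.] [597. 187.  85.]
cM 45 23 [582.  91.  46.] [610. 130.  62.] [596. 111.  54.]
cM 62 18 [582.  91.  62.] [604. 128.  75.] [593. 109.  69.]
cM 76 131 [581.  92.  78.] [624. 133.  95.] [603. 113.  87.]
cS 45 28 [592. -13.  46.] [661.  46.  62.] [627.  17.  54.]
cS 62 13 [593.  16.  62.] [606.  45.  76.] [599.  31.  69.]
cS 76 77 [593.  16.  76.] [624.  45.  95.] [609.  30.  86.]
b1 45 20 [404. 184.  46.] [438. 227.  62.] [421. 206.  54.]
b1 62 147 [406. 185.  62.] [445. 227.  76.] [426. 206.  69.]
b2 45 15 [402.  51.  46.] [429.  96.  61.] [415.  74.  53.]
b2 62 33 [402.  54.  63.] [456. 100.  76.] [429.  77.  70.]
b2 76 208 [402.  53.  76.] [454. 103.  89.] [428.  78.  82.]
b3 45 71 [412. -68.  46.] [446. -37.  63.] [429. -52.  54.]
b3 62 33 [415. -68.  62.] [440. -40.  67.] [428. -54.  65.]
yel1 45 79 [482. 206.  46.] [515. 237.  63.] [499. 221.  55.]
yel1 62 21 [484. 207.  62.] [513. 236.  67.] [499. 221.  65.]
yel2 45 76 [482. -34.  46.] [513.  -5.  63.] [498. -20.  54.]
yel2 62 24 [485. -34.  63.] [512.  -6.  67.] [498. -20.  65.]
tray ((505.58172607421875, 355.14434814453125), (176.0858612060547, 112.85687255859375), 9.934394836425781)
pcb maxz 1391.5248651915183
instr [1126.4236598   104.65931124 1391.52486519] [ 202.21934913 -255.15628891  -86.66187032]
```

View pics/topc.png

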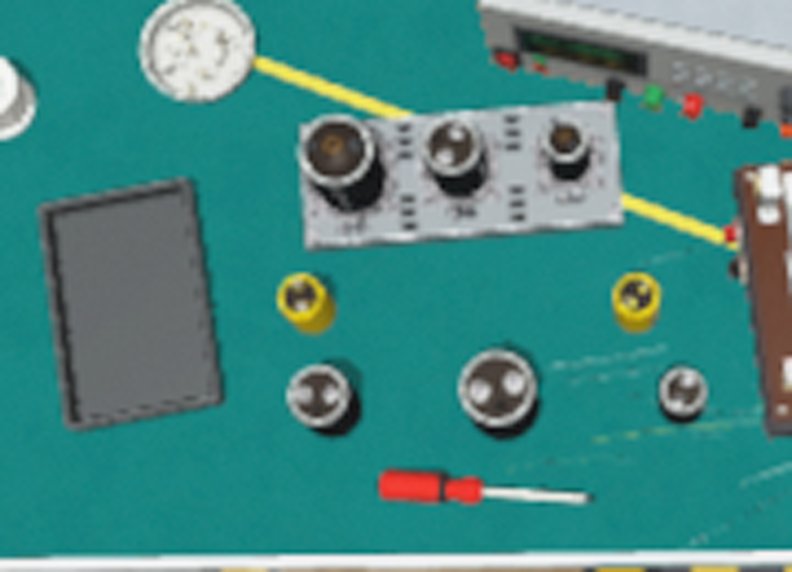

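The wide crop confirms the order: large blown, medium sound, small blown. On the bench the spare medium is at about (426,206), the new large at (428,77) and the new small at (429,-53). I square the tool to the world axes, then go over the row.

```bash
python3 -m handwheel '[{"slide":[0,0,-0.015],"turn":0.103},{"slide":[0,0,-0.015],"turn":0.103},{"slide":[0,0,-0.02],"turn":0.103},{"slide":[0.015,-0.0365,0],"turn":0},{"slide":[0.015,-0.0365,0],"turn":0},{"slide":[0.015,-0.0365,0],"turn":0},{"slide":[0.015,-0.0365,0],"turn":0},{"slide":[0.015,-0.0365,0],"turn":0},{"slide":[0.015,-0.0365,0],"turn":0},{"slide":[0.015,-0.0365,0],"turn":0},{"slide":[0.015,-0.0365,0],"turn":0},{"slide":[0.015,-0.0365,0],"turn":0},{"slide":[0.015,-0.0365,0],"turn":0},{"slide":[0.015,-0.0365,0],"turn":0},{"slide":[0.015,-0.0365,0],"turn":0},{"slide":[0.015,-0.0365,0],"turn":0},{"slide":[0.015,-0.0365,0],"turn":0},{"slide":[0.015,-0.0365,0],"turn":0},{"slide":[0.015,-0.0365,0],"turn":0}]' 0.65
python3 - <<'E'
from h import *
s=env.read_state();print(s["tool_pos"],np.round(s["tcp_rot"],3).tolist(),s["q"],s["grip_width"])
ci=env.camera_info("wrist");R=cv2.Rodrigues(np.array(ci["rvec"],float))[0];print(-R.T@np.ravel(ci["tvec"]),R.round(3).tolist())
E
```

```text
time_s: 1.68
tool_pos: [460.6, -104.8, 298.3]
tcp_rot: [[1.0, -0.0, -0.0], [-0.0, -1.0, -0.0], [-0.0, 0.0, -1.0]]
wrist_force: [1.6, 0.1, 0.7]
grip_width: 55.7
grip_force: 0.0
[ 460.59362898 -104.84732458  298.27438512] [[1.0, -0.0, -0.0], [-0.0, -1.0, -0.0], [-0.0, 0.0, -1.0]] [ 10.65791228  13.47125432  -5.79966909 120.06260566   1.86265035
  46.55181967 -86.2811457 ] 55.74416771579983
[ 525.28923427 -104.23912664  423.7917606 ] [[0.0, -1.0, 0.001], [-0.966, 0.0, 0.257], [-0.257, -0.001, -0.966]]
```

```bash
python3 -m handwheel '[{"slide":[0.008,-0.039,0],"turn":0},{"slide":[0.008,-0.039,0],"turn":0},{"slide":[0.008,-0.039,0],"turn":0},{"slide":[0.008,-0.039,-0.01],"turn":0},{"slide":[0.008,-0.039,-0.01],"turn":0},{"slide":[0,0,0],"turn":0},{"slide":[0,0,0],"turn":0}]' | head -2
python3 - <<'E'
from h import *
im,d,ci=snap("wrist","w1.png");np.savez('w1.npz',im=im,d=d,**{k:np.array(v) for k,v in ci.items()})
print(np.array(ci["intrinsics"]).round(1).tolist(),env.read_state()["tool_pos"])
E
```

```text
time_s: 2.27
tool_pos: [500.7, 90.8, 318.4]
[[303.3, 0.0, 321.8], [0.0, 303.3, 198.1], [0.0, 0.0, 1.0]] [500.1992398   88.64325041 317.94670213]
```

View pics/w1.png

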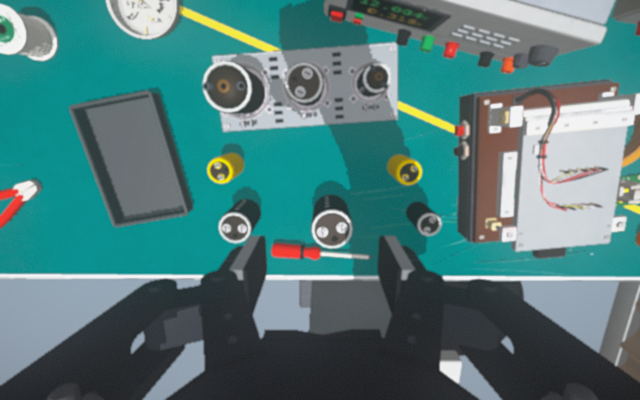

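The wrist view shows everything: blown large (232,84), medium (306,84), blown small (376,80), spare (237,227), new large (333,228), new small (429,221) and tray (132,157). I fit the rims with depth points at the known rim heights.

```bash
cat >> h.py <<'E'
from scipy.optimize import least_squares
def rim(im,d,ci,u,v,zr,r,tol=4):
    P=pts(d,ci)[max(0,v-45):v+45,max(0,u-45):u+45].reshape(-1,3)
    px=pts(d,ci)[v-4:v+5,u-4:u+5].reshape(-1,3).mean(0)
    q=P[(abs(P[:,2]-zr)<tol)&(np.hypot(*(P[:,:2]-px[:2]).T)<r+8)]
    for _ in range(3):
        c,R=cv2.minEnclosingCircle(q[:,:2].astype(np.float32)); dd=np.hypot(*(q[:,:2]-c).T)
        e=q[dd>R-5]
    f=least_squares(lambda p:np.hypot(e[:,0]-p[0],e[:,1]-p[1])-p[2],[*c,R]).x
    return len(q),np.round(c,1),round(R,1),f.round(1),q[:,2].mean().round(1)
E
python3 - <<'E'
from h import *
z=np.load('w1.npz');P=pts(z['d'],z)
for n,u,v,h,r in[("bL",232,84,101,27),("gM",306,84,91,22),("bS",376,80,81,17),("sM",237,227,70,22),("nL",333,228,80,27),("nS",429,221,60,17)]:
    try: print(n,*rim(z['im'],z['d'],z,u,v,h,r))
    except Exception as e: print(n,e)
g=P[60:235,65:200].reshape(-1,3);g=g[(g[:,2]>18)&(g[:,2]<30)]
print(cv2.minAreaRect(g[:,:2].astype(np.float32)),len(g))
g=P[45:130,215:400].reshape(-1,3);g=g[(g[:,2]>14)&(g[:,2]<22)];print(cv2.minAreaRect(g[:,:2].astype(np.float32)),g[:,2].mean())
E
```

```text
bL 835 [596.1 193.3] 26.6 [596.2 193.4  24. ] 101.2
gM 1197 [601.9 112.3] 21.6 [601.9 112.2  18.9] 90.6
bS 345 [608.3  31.4] 16.6 [608.5  31.   14.2] 80.8
sM 761 [425.7 206.4] 21.9 [425.5 206.   19. ] 69.3
nL 1207 [427.5  78.5] 26.6 [427.7  78.8  23.9] 79.4
nS 427 [427.  -52.1] 16.5 [427.3 -52.1  14. ] 59.4
((503.19854736328125, 357.0321350097656), (175.01316833496094, 115.79573822021484), 10.387681007385254) 2095
((602.5167846679688, 112.04222106933594), (96.16606903076172, 240.39772033691406), 4.105278015136719) 18.320394831448926
```

Radii and heights match, and the 82 mm row pitch agrees. The wrist camera sits on the +x side, so I check instrument clearance behind the small clamp while moving over it.

```bash
python3 -m handwheel '[{"slide":[0.0216,0.0115,0],"turn":0},{"slide":[0.0216,0.0115,0.02],"turn":0},{"slide":[0.0216,0.0115,0.02],"turn":0},{"slide":[0.0216,0.0115,0.02],"turn":0},{"slide":[0.0216,0.0115,0],"turn":0},{"slide":[0,0,0],"turn":0},{"slide":[0,0,0],"turn":0},{"slide":[0,0,0],"turn":0}]' | head -2
python3 - <<'E'
from h import *
for n in('w1.npz','top0.npz'):
    z=np.load(n);P=pts(z['d'],z).reshape(-1,3)
    for a in range(640,780,20):
        g=P[(P[:,0]>a)&(P[:,0]<=a+20)&(P[:,1]>-90)&(P[:,1]<110)&(P[:,2]>20)&(P[:,2]<400)]
        if len(g): print(n,a,len(g),g[:,2].max().round(),g[:,1].min().round(),g[:,1].max().round())
E
```

```text
time_s: 2.98
tool_pos: [607.6, 29.6, 257.9]
w1.npz 640 3446 145.0 -90.0 102.0
w1.npz 660 3707 145.0 -90.0 83.0
w1.npz 680 417 96.0 55.0 90.0
top0.npz 640 325 150.0 -90.0 108.0
top0.npz 660 541 149.0 -88.0 80.0
top0.npz 680 448 148.0 -88.0 89.0
top0.npz 700 331 148.0 -89.0 83.0
top0.npz 720 334 149.0 -89.0 80.0
top0.npz 740 320 151.0 -89.0 74.0
top0.npz 760 325 153.0 -90.0 110.0
```

Run:
```python
from h import *
for n in('w1.npz','top0.npz'):
    z=np.load(n);P=pts(z['d'],z).reshape(-1,3)
    for b in range(-40,100,20):
        g=P[(P[:,0]>630)&(P[:,0]<760)&(P[:,1]>b)&(P[:,1]<=b+20)]
        print(n,b,[ (lo,g[(g[:,2]>lo)&(g[:,2]<160)][:,0].min().round() if (g[:,2]>lo).any() else None) for lo in(30,60,120)])
im,d,ci=snap("wrist","w2.png")
```

```text
w1.npz -40 [(30, np.float64(643.0)), (60, np.float64(658.0)), (120, np.float64(658.0))]
w1.npz -20 [(30, np.float64(650.0)), (60, np.float64(660.0)), (120, np.float64(661.0))]
w1.npz 0 [(30, np.float64(652.0)), (60, np.float64(665.0)), (120, np.float64(665.0))]
w1.npz 20 [(30, np.float64(630.0)), (60, np.float64(669.0)), (120, np.float64(670.0))]
w1.npz 40 [(30, np.float64(631.0)), (60, np.float64(674.0)), (120, None)]
w1.npz 60 [(30, np.float64(675.0)), (60, np.float64(677.0)), (120, None)]
w1.npz 80 [(30, np.float64(677.0)), (60, np.float64(681.0)), (120, None)]
top0.npz -40 [(30, np.float64(645.0)), (60, np.float64(658.0)), (120, np.float64(660.0))]
top0.npz -20 [(30, np.float64(651.0)), (60, np.float64(661.0)), (120, np.float64(662.0))]
top0.npz 0 [(30, np.float64(653.0)), (60, np.float64(666.0)), (120, np.float64(668.0))]
top0.npz 20 [(30, np.float64(671.0)), (60, np.float64(671.0)), (120, np.float64(671.0))]
top0.npz 40 [(30, np.float64(676.0)), (60, np.float64(676.0)), (120, np.float64(678.0))]
top0.npz 60 [(30, np.float64(677.0)), (60, np.float64(679.0)), (120, np.float64(682.0))]
top0.npz 80 [(30, np.float64(684.0)), (60, np.float64(684.0)), (120, np.float64(689.0))]
```

View pics/w2.png

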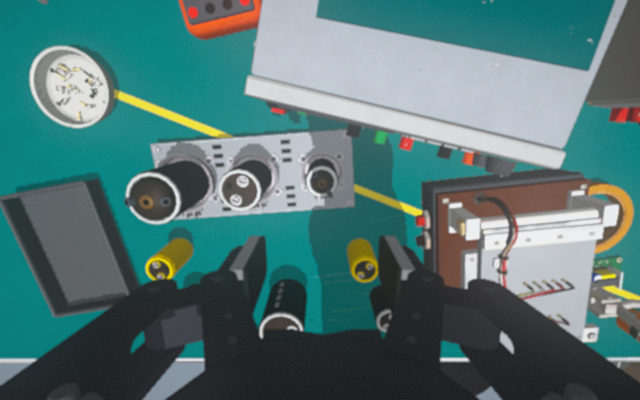

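The instrument front at x ≥ 660 clears the body (≤ 651). Descending on the blown small can.

```bash
python3 -m handwheel '[{"slide":[0.001,-0.0015,0.03],"turn":0},{"slide":[0,0,0.035],"turn":0},{"slide":[0,0,0.035],"turn":0},{"slide":[0,0,0.035],"turn":0},{"slide":[0,0,0.03],"turn":0},{"slide":[0,0,0.018],"turn":0},{"slide":[0,0,0.009],"turn":0},{"slide":[0,0,0],"turn":0},{"slide":[0,0,0],"turn":0},{"slide":[0,0,0],"turn":0}]'  && python3 -m handwheel '[{"slide":[0,0,0],"turn":0},{"slide":[0,0,0],"turn":0},{"slide":[0,0,0],"turn":0},{"slide":[0,0,0],"turn":0},{"slide":[0,0,0],"turn":0},{"slide":[0,0,0],"turn":0},{"slide":[0,0,0],"turn":0},{"slide":[0,0,0],"turn":0}]' 0
```

```text
time_s: 3.87
tool_pos: [610.2, 32.4, 67.9]
tcp_rot: [[1.0, -0.0, 0.002], [-0.0, -1.0, 0.0], [0.002, -0.0, -1.0]]
wrist_force: [0.3, 0.0, 0.9]
grip_width: 55.7
grip_force: 0.0
time_s: 4.53
tool_pos: [610.3, 32.1, 67.9]
tcp_rot: [[1.0, -0.001, 0.002], [-0.001, -1.0, 0.0], [0.002, -0.0, -1.0]]
wrist_force: [-0.2, -0.3, 8.4]
grip_width: 32.6
grip_force: 58.6
```

Gripped. Lift and carry to the front of the tray.

```bash
python3 -m handwheel '[{"slide":[0,0,-0.01],"turn":0},{"slide":[0,0,-0.02],"turn":0},{"slide":[0,0,-0.03],"turn":0},{"slide":[0,0,-0.03],"turn":0},{"slide":[0,0,-0.02],"turn":0},{"slide":[-0.005,-0.010,-0.01],"turn":0},{"slide":[-0.010,-0.021,0],"turn":0},{"slide":[-0.0145,-0.031,0],"turn":0},{"slide":[-0.0145,-0.031,0],"turn":0},{"slide":[-0.0145,-0.031,0],"turn":0},{"slide":[-0.0145,-0.031,0],"turn":0},{"slide":[-0.0145,-0.031,0],"turn":0},{"slide":[-0.0145,-0.031,0],"turn":0},{"slide":[-0.0145,-0.031,0],"turn":0},{"slide":[-0.0145,-0.031,0],"turn":0},{"slide":[-0.012,-0.025,0],"turn":0},{"slide":[-0.005,-0.012,0],"turn":0},{"slide":[0,0,0],"turn":0},{"slide":[0,0,0],"turn":0},{"slide":[0,0,0],"turn":0}]'; python3 -c "
from h import *
snap('wrist','w3.png')"
```

```text
time_s: 6.2
tool_pos: [461.8, 346.9, 186.1]
tcp_rot: [[1.0, -0.001, -0.0], [-0.001, -1.0, -0.001], [-0.0, 0.001, -1.0]]
wrist_force: [-0.2, -0.4, -0.6]
grip_width: 32.1
grip_force: 59.6
```

View pics/w3.png

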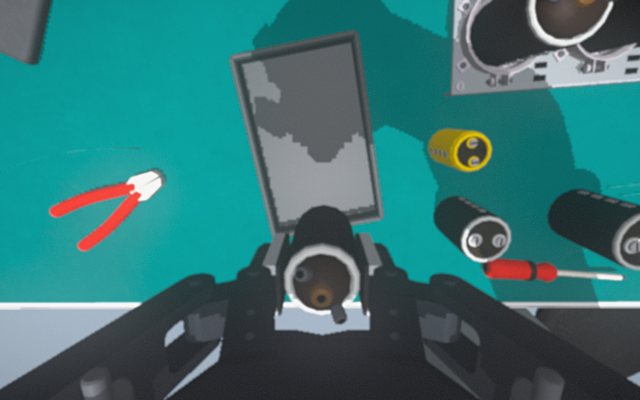

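Can held upright, tray at (305,135) with its front edge under the can. Lowering.

```bash
python3 -m handwheel '[{"slide":[0,-0.002,0.015],"turn":0},{"slide":[0,0,0.025],"turn":0},{"slide":[0,0,0.03],"turn":0},{"slide":[0,0,0.025],"turn":0},{"slide":[0,0,0.018],"turn":0},{"slide":[0,0,0.010],"turn":0},{"slide":[0,0,0.005],"turn":0},{"slide":[0,0,0.002],"turn":0},{"slide":[0,0,0],"turn":0},{"slide":[0,0,0],"turn":0}]'|head -4; for i in 1 ; do python3 -m handwheel '[{"slide":[0,0,0.002],"turn":0},{"slide":[0,0,0.001],"turn":0},{"slide":[0,0,0.001],"turn":0},{"slide":[0,0,0.001],"turn":0},{"slide":[0,0,0],"turn":0},{"slide":[0,0,0],"turn":0}]'; done
```

```text
time_s: 7.08
tool_pos: [462.1, 350.4, 57.2]
tcp_rot: [[1.0, -0.001, 0.001], [-0.001, -1.0, 0.001], [0.001, -0.001, -1.0]]
wrist_force: [0.2, -0.2, 0.0]
time_s: 7.58
tool_pos: [461.5, 350.3, 51.2]
tcp_rot: [[1.0, -0.0, -0.0], [-0.0, -1.0, -0.0], [-0.0, 0.0, -1.0]]
wrist_force: [0.2, -1.0, -0.7]
grip_width: 32.6
grip_force: 59.6
```

```bash
python3 -m handwheel '[{"slide":[0,0,0.001],"turn":0},{"slide":[0,0,0.001],"turn":0},{"slide":[0,0,0],"turn":0},{"slide":[0,0,0],"turn":0}]'|sed -n '2p;4p'; python3 -m handwheel '[{"slide":[0,0,0],"turn":0},{"slide":[0,0,0],"turn":0},{"slide":[0,0,0],"turn":0},{"slide":[0,0,0],"turn":0},{"slide":[0,0,0],"turn":0}]' 0.6
```

```text
tool_pos: [461.6, 350.3, 49.9]
wrist_force: [-2.0, -1.1, 7.4]
time_s: 8.33
tool_pos: [461.5, 350.2, 49.1]
tcp_rot: [[1.0, -0.0, -0.0], [-0.0, -1.0, -0.0], [-0.0, 0.0, -1.0]]
wrist_force: [0.1, -0.1, -0.1]
grip_width: 51.3
grip_force: 0.0
```

Placed. Now the new small can.

```bash
python3 -m handwheel '[{"slide":[0,0,-0.015],"turn":0},{"slide":[0,0,-0.03],"turn":0},{"slide":[0,0,-0.035],"turn":0},{"slide":[0,-0.0,-0.035],"turn":0},{"slide":[-0.003,0.0335,-0.025],"turn":0},{"slide":[-0.003,0.0335,0],"turn":0},{"slide":[-0.003,0.0335,0],"turn":0},{"slide":[-0.003,0.0335,0],"turn":0},{"slide":[-0.003,0.0335,0],"turn":0},{"slide":[-0.003,0.0335,0],"turn":0},{"slide":[-0.003,0.0335,0],"turn":0},{"slide":[-0.003,0.0335,0],"turn":0},{"slide":[-0.003,0.0335,0],"turn":0},{"slide":[-0.003,0.0335,0],"turn":0},{"slide":[-0.003,0.0335,0],"turn":0},{"slide":[-0.0015,0.034,0],"turn":0},{"slide":[0,0,0],"turn":0},{"slide":[0,0,0],"turn":0},{"slide":[0,0,0],"turn":0}]'
python3 - <<'E'
from h import *
im,d,ci=snap('wrist','w4.png'); P=pts(d,ci)
m=(abs(P[:,:,2]-60)<5)&(np.hypot(P[:,:,0]-427,P[:,:,1]+52)<26)
c=cv2.minEnclosingCircle(P[m][:,:2].astype(np.float32));print(m.sum(),c)
E
```

```text
time_s: 9.92
tool_pos: [427.0, -51.9, 189.1]
tcp_rot: [[1.0, -0.001, 0.0], [-0.001, -1.0, 0.0], [0.0, -0.0, -1.0]]
wrist_force: [1.6, -0.0, 0.3]
grip_width: 51.0
grip_force: 0.0
1069 ((427.2066650390625, -52.800872802734375), 16.734731674194336)
```

View pics/w4.png

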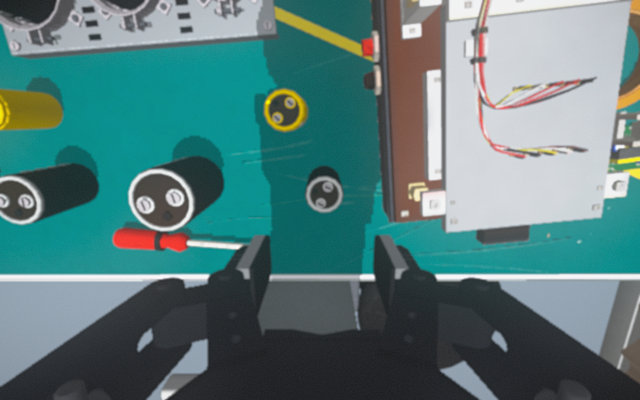

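The new small can is at (323,190), lined up between the pads. I check its clearance to the PCB box on the right.

Run:
```python
from h import *
im,d,ci=snap('wrist'); P=pts(d,ci)[:260,340:].reshape(-1,3)
g=P[(P[:,2]>8)&(P[:,0]<480)&(P[:,0]>380)]
for lo in(8,25,45,60,90):
    q=g[g[:,2]>lo]; print(lo,len(q),q.max(0).round() if len(q) else'')
```

```text
8 22990 [480. -66. 205.]
25 22481 [480. -66. 205.]
45 22004 [480. -66. 205.]
60 21354 [480. -66. 205.]
90 17659 [480. -76. 205.]
```

Run:
```python
from h import *
im,d,ci=snap('wrist'); P=pts(d,ci)[:232,355:].reshape(-1,3)
g=P[(P[:,2]>8)&(P[:,2]<130)&(P[:,0]<500)&(P[:,0]>380)]
for lo in(8,25,35,45,60,90):
    q=g[(g[:,2]>lo)]; print(lo,len(q),q.max(0).round(),np.percentile(q[:,1],[98,99.5]),q[:,0].min()) if len(q) else 0
```

```text
8 29044 [ 500. -102.  127.] [-107.78508374 -104.86128149] 397.09997867603226
25 28473 [ 500. -102.  127.] [-108.35350599 -105.13660597] 397.09997867603226
35 28093 [ 500. -102.  127.] [-108.97067049 -105.62092588] 397.09997867603226
45 27914 [ 500. -102.  127.] [-109.78500721 -106.20346095] 397.09997867603226
60 27144 [ 500. -106.  127.] [-113.88039378 -109.52493535] 401.98423963980025
90 22178 [ 500. -122.  127.] [-132.21708717 -124.23684237] 409.2178356878256
```

The box edge is at y = -102, tight for the linkages when closing along y. I turn the tool 90° so it closes along x for this pick.

```bash
python3 -m handwheel '[{"slide":[0,0,0],"turn":-0.1208},{"slide":[0,0,0],"turn":-0.1208},{"slide":[0,0,0],"turn":-0.1208},{"slide":[0,0,0],"turn":-0.1208},{"slide":[0,0,0],"turn":-0.1208},{"slide":[0,0,0],"turn":-0.1208},{"slide":[0,0,0],"turn":-0.1208},{"slide":[0,0,0],"turn":-0.1208},{"slide":[0,0,0],"turn":-0.1208},{"slide":[0,0,0],"turn":-0.1208},{"slide":[0,0,0],"turn":-0.1208},{"slide":[0,0,0],"turn":-0.1208},{"slide":[0,0,0],"turn":-0.1208},{"slide":[0,0,0],"turn":0},{"slide":[0,0,0],"turn":0}]'|head -3;python3 -m handwheel '[{"slide":[0,0,0.02],"turn":0},{"slide":[0,0,0.03],"turn":0},{"slide":[0,0,0.03],"turn":0},{"slide":[0,0,0.03],"turn":0},{"slide":[0,0,0.02],"turn":0},{"slide":[0,0,0.01],"turn":0},{"slide":[0,0,0.003],"turn":0},{"slide":[0,0,0],"turn":0},{"slide":[0,0,0],"turn":0},{"slide":[0,0,0],"turn":0}]'; python3 -c "
from plant import env;print(env.read_state()['q'])"
```

```text
time_s: 11.32
tool_pos: [427.0, -51.3, 189.0]
tcp_rot: [[0.003, 1.0, -0.0], [1.0, -0.003, 0.001], [0.001, -0.0, -1.0]]
time_s: 12.15
tool_pos: [427.4, -52.0, 46.9]
tcp_rot: [[0.002, 1.0, 0.001], [1.0, -0.002, -0.0], [-0.0, 0.001, -1.0]]
wrist_force: [-0.9, 0.2, 1.0]
grip_width: 50.9
grip_force: 0.0
[  5.86548762  37.39665639  -9.32155948 137.85741079  48.44577252
   7.55832674 -49.84617848]
```

```bash
python3 -m handwheel '[{"slide":[0,0,0],"turn":0},{"slide":[0,0,0],"turn":0},{"slide":[0,0,0],"turn":0},{"slide":[0,0,0],"turn":0},{"slide":[0,0,0],"turn":0},{"slide":[0,0,0],"turn":0},{"slide":[0,0,0],"turn":0}]' 0; python3 -m handwheel '[{"slide":[0,0,-0.01],"turn":0},{"slide":[0,0,-0.02],"turn":0},{"slide":[0,0,-0.03],"turn":0},{"slide":[0,0,-0.03],"turn":0},{"slide":[0,0,-0.03],"turn":0},{"slide":[0,0,-0.02],"turn":0},{"slide":[0,0,-0.01],"turn":0},{"slide":[0,0,0],"turn":0.1208},{"slide":[0,0,0],"turn":0.1208},{"slide":[0,0,0],"turn":0.1208},{"slide":[0,0,0],"turn":0.1208},{"slide":[0,0,0],"turn":0.1208},{"slide":[0,0,0],"turn":0.1208},{"slide":[0,0,0],"turn":0.1208},{"slide":[0,0,0],"turn":0.1208},{"slide":[0,0,0],"turn":0.1208},{"slide":[0,0,0],"turn":0.1208},{"slide":[0,0,0],"turn":0.1208},{"slide":[0,0,0],"turn":0.1208},{"slide":[0,0,0],"turn":0.1208}]'
```

```text
time_s: 12.73
tool_pos: [427.3, -52.3, 47.1]
tcp_rot: [[0.002, 1.0, 0.002], [1.0, -0.002, -0.0], [0.0, 0.002, -1.0]]
wrist_force: [-0.3, 0.6, 10.4]
grip_width: 32.6
grip_force: 58.5
time_s: 14.4
tool_pos: [426.5, -52.3, 195.8]
tcp_rot: [[1.0, -0.007, -0.001], [-0.007, -1.0, -0.0], [-0.001, 0.0, -1.0]]
wrist_force: [0.2, 0.6, -1.8]
grip_width: 32.4
grip_force: 59.5
```

Held. I stop short of the emptied clamp to measure it from close.

```bash
python3 -m handwheel '[{"slide":[0.01,-0.008,0],"turn":0},{"slide":[0.0227,-0.0165,0],"turn":0},{"slide":[0.0227,-0.0165,0],"turn":0},{"slide":[0.0227,-0.0165,0],"turn":0},{"slide":[0.0227,-0.0165,0],"turn":0},{"slide":[0.0125,-0.008,0],"turn":0},{"slide":[0,0,0],"turn":0},{"slide":[0,0,0],"turn":0},{"slide":[0,0,0],"turn":0},{"slide":[0,0,0],"turn":0}]'|head -3
python3 - <<'E'
from h import *
im,d,ci=snap('wrist','w5.png'); P=pts(d,ci);np.savez('w5.npz',im=im,P=P)
for lo,hi in((33,40),(19,24)):
    m=(P[:,:,2]>lo)&(P[:,:,2]<hi)&(np.hypot(P[:,:,0]-608,P[:,:,1]-30.5)<(40 if lo>30 else 21))
    q=P[m][:,:2].astype(np.float32);print(lo,len(q),cv2.minEnclosingCircle(q),q.min(0),q.max(0))
    if lo>30:
        a=np.hypot(*(q-[608.4,30.5]).T); print(np.percentile(a,[1,5,50,95,99]))
        e=q[(a<28)]; f=least_squares(lambda p:np.hypot(e[:,0]-p[0],e[:,1]-p[1])-p[2],[608,30,22],loss='soft_l1').x;print(f,len(e))
E
```

```text
time_s: 15.23
tool_pos: [539.4, 29.2, 195.9]
tcp_rot: [[1.0, 0.0, -0.001], [0.0, -1.0, -0.001], [-0.001, 0.001, -1.0]]
33 823 ((604.261962890625, 30.060680389404297), 29.12942886352539) [576.05896     5.8458333] [633.2511    55.524307]
[20.80011218 21.06103319 23.09836382 24.95185082 26.0157827 ]
[608.25210909  30.45105583  23.09425217] 817
19 1554 ((608.1441040039062, 30.464317321777344), 20.882108688354492) [587.36554   10.197221] [628.78467   51.221325]
```

View pics/w5.png

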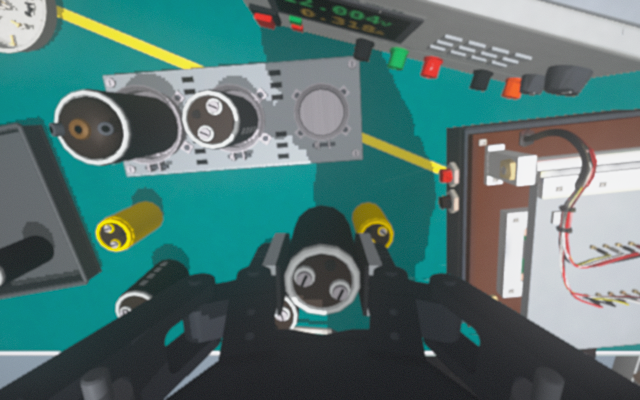

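The empty small clamp shows at (322,110), centre (608.2, 30.45), consistent between ring and floor. I check the held can's offset from the TCP.

Run:
```python
from h import *
P=np.load('w5.npz')['P'][230:320,275:370].reshape(-1,3)
q=P[(abs(P[:,2]-208.9)<4)&(np.hypot(P[:,0]-539.4,P[:,1]-29.2)<22)]
print(len(q),cv2.minEnclosingCircle(q[:,:2].astype(np.float32)),q[:,2].mean(),env.read_state()["tool_pos"])
```

```text
4523 ((540.7232666015625, 29.306142807006836), 21.289775848388672) 208.25350781393885 [539.53507242  29.16901567 196.04835804]
```

```bash
python3 -m handwheel '[{"slide":[0.015,0,0],"turn":0},{"slide":[0.02,-0.0012,0.0],"turn":0},{"slide":[0.02,0,0.01],"turn":0},{"slide":[0.014,0,0.02],"turn":0},{"slide":[0,0,0.025],"turn":0},{"slide":[0,0,0.025],"turn":0},{"slide":[0,0,0.016],"turn":0},{"slide":[0,0,0.008],"turn":0},{"slide":[0,0,0],"turn":0},{"slide":[0,0,0],"turn":0},{"slide":[0,0,0],"turn":0},{"slide":[0,0,0],"turn":0}]'
```

```text
time_s: 16.28
tool_pos: [609.9, 31.1, 93.5]
tcp_rot: [[1.0, -0.0, 0.002], [-0.0, -1.0, 0.0], [0.002, -0.0, -1.0]]
wrist_force: [-0.1, -0.0, -1.0]
grip_width: 32.6
grip_force: 59.6
```

```bash
python3 -m handwheel '[{"slide":[-0.0016,0.0006,0],"turn":0},{"slide":[0,0,0],"turn":0},{"slide":[0,0,0.006],"turn":0},{"slide":[0,0,0.006],"turn":0},{"slide":[0,0,0.005],"turn":0},{"slide":[0,0,0.004],"turn":0},{"slide":[0,0,0.002],"turn":0},{"slide":[0,0,0.001],"turn":0},{"slide":[0,0,0],"turn":0},{"slide":[0,0,0],"turn":0},{"slide":[0,0,0],"turn":0}]'
```

```text
time_s: 17.2
tool_pos: [607.3, 30.5, 68.3]
tcp_rot: [[1.0, -0.0, -0.001], [-0.0, -1.0, -0.0], [-0.001, 0.0, -1.0]]
wrist_force: [-1.6, 0.2, 5.2]
grip_width: 32.4
grip_force: 60.6
```

Seated on the floor. Release, rise, and go over the blown large can.

```bash
python3 -m handwheel '[{"slide":[0,0,0],"turn":0},{"slide":[0,0,0],"turn":0},{"slide":[0,0,0],"turn":0},{"slide":[0,0,0],"turn":0},{"slide":[0,0,-0.02],"turn":0},{"slide":[0,0,-0.03],"turn":0},{"slide":[0,0,-0.03],"turn":0},{"slide":[0,0,-0.03],"turn":0},{"slide":[0,0,-0.02],"turn":0},{"slide":[-0.0022,-0.0325,0],"turn":0},{"slide":[-0.0022,-0.0325,0],"turn":0},{"slide":[-0.0022,-0.0325,0],"turn":0},{"slide":[-0.0022,-0.0325,0],"turn":0},{"slide":[-0.0022,-0.0325,0],"turn":0},{"slide":[0,0,0],"turn":0},{"slide":[0,0,0],"turn":0},{"slide":[0,0,0],"turn":0}]' 0.6|head -3
python3 -m handwheel '[{"slide":[0,0,0],"turn":0},{"slide":[0,0,0],"turn":0},{"slide":[0,0,0],"turn":0},{"slide":[0,0,0],"turn":0}]' 0.83; python3 -c "
from h import *
print(rim(*snap('wrist','w6.png'),322,260,101,27) )"
```

```text
time_s: 18.62
tool_pos: [596.6, 192.6, 197.9]
tcp_rot: [[1.0, 0.0, -0.0], [0.0, -1.0, -0.001], [-0.0, 0.001, -1.0]]
time_s: 18.95
tool_pos: [596.9, 192.1, 198.2]
tcp_rot: [[1.0, -0.002, 0.0], [-0.002, -1.0, -0.0], [0.0, 0.0, -1.0]]
wrist_force: [-0.6, -0.4, -0.3]
grip_width: 71.0
grip_force: 0.0
(0, array([0., 0.]), 0.0, array([0., 0., 0.]), np.float64(nan))h.py:21: RuntimeWarning: Mean of empty slice.
  return len(q),np.round(c,1),round(R,1),f.round(1),q[:,2].mean().round(1)
  ret = ret.dtype.type(ret / rcount)
```

View pics/w6.png

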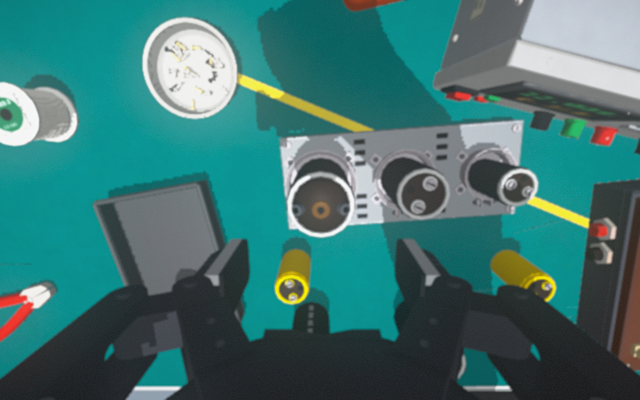

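New small stands in its clamp at (500,180); the blown large is at (321,203), between the pads. Descending.

```bash
python3 -m handwheel '[{"slide":[-0.001,-0.001,0.02],"turn":0},{"slide":[0,0,0.03],"turn":0},{"slide":[0,0,0.025],"turn":0},{"slide":[0,0,0.02],"turn":0},{"slide":[0,0,0.012],"turn":0},{"slide":[0,0,0.006],"turn":0},{"slide":[0,0,0],"turn":0},{"slide":[0,0,0],"turn":0},{"slide":[0,0,0],"turn":0}]' |head -4 && python3 -m handwheel '[{"slide":[0,0,0],"turn":0},{"slide":[0,0,0],"turn":0},{"slide":[0,0,0],"turn":0},{"slide":[0,0,0],"turn":0},{"slide":[0,0,0],"turn":0},{"slide":[0,0,0],"turn":0},{"slide":[0,0,0],"turn":0}]' 0
```

```text
time_s: 19.75
tool_pos: [596.4, 194.3, 86.3]
tcp_rot: [[1.0, -0.0, 0.002], [-0.0, -1.0, 0.001], [0.002, -0.001, -1.0]]
wrist_force: [1.0, -0.4, -0.5]
time_s: 20.33
tool_pos: [596.4, 194.1, 86.6]
tcp_rot: [[1.0, -0.0, 0.002], [-0.0, -1.0, 0.001], [0.002, -0.001, -1.0]]
wrist_force: [-0.4, -1.1, 7.1]
grip_width: 52.7
grip_force: 61.7
```

```bash
python3 -m handwheel '[{"slide":[0,0,-0.008],"turn":0},{"slide":[0,0,-0.015],"turn":0},{"slide":[0,0,-0.022],"turn":0},{"slide":[0,0,-0.022],"turn":0},{"slide":[0,0,-0.013],"turn":0},{"slide":[-0.005,-0.014,0],"turn":0},{"slide":[-0.0085,-0.0245,0],"turn":0},{"slide":[-0.0085,-0.0245,0],"turn":0},{"slide":[-0.0085,-0.0245,0],"turn":0},{"slide":[-0.0085,-0.0245,0],"turn":0},{"slide":[-0.0085,-0.0245,0],"turn":0},{"slide":[-0.0065,-0.02,0],"turn":0},{"slide":[-0.005,-0.0125,0],"turn":0},{"slide":[0,0,0],"turn":0},{"slide":[0,0,0],"turn":0},{"slide":[0,0,0],"turn":0}]'; python3 -c "
from h import *
snap('wrist','w7.png')"
```

```text
time_s: 21.67
tool_pos: [537.0, 361.6, 164.9]
tcp_rot: [[1.0, -0.001, -0.0], [-0.001, -1.0, -0.001], [-0.0, 0.001, -1.0]]
wrist_force: [0.8, 0.3, -2.2]
grip_width: 52.5
grip_force: 63.3
```

View pics/w7.png

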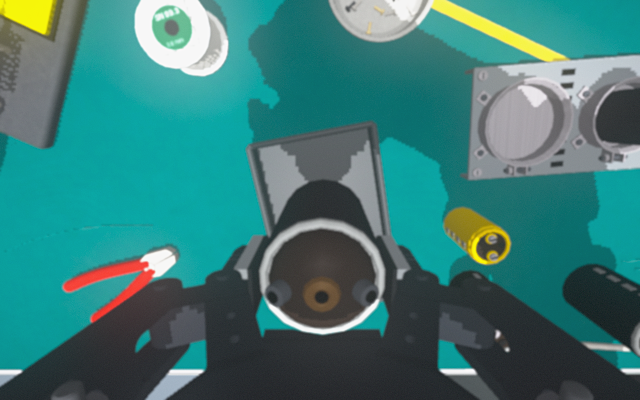

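Can held upright over the rear half of the tray; the empty large clamp is at (522,120). Measuring that clamp, then lowering.

```bash
python3 - <<'E'
from h import *
im,d,ci=snap('wrist'); P=pts(d,ci)
for lo,hi in((33,40),(19,24)):
    m=(P[:,:,2]>lo)&(P[:,:,2]<hi)&(np.hypot(P[:,:,0]-596.5,P[:,:,1]-193.5)<(38 if lo>30 else 31))
    e=P[m][:,:2]; f=least_squares(lambda p:np.hypot(e[:,0]-p[0],e[:,1]-p[1])-p[2],[596,193,31],loss='soft_l1').x
    print(f,len(e),cv2.minEnclosingCircle(e.astype(np.float32)))
E
python3 -m handwheel '[{"slide":[0,-0.0015,0.01],"turn":0},{"slide":[0,0,0.02],"turn":0},{"slide":[0,0,0.02],"turn":0},{"slide":[0,0,0.02],"turn":0},{"slide":[0,0,0.012],"turn":0},{"slide":[0,0,0.006],"turn":0},{"slide":[0,0,0.003],"turn":0},{"slide":[0,0,0.002],"turn":0},{"slide":[0,0,0.001],"turn":0},{"slide":[0,0,0],"turn":0},{"slide":[0,0,0],"turn":0}]'
```

```text
[596.63662005 194.53288102  33.14347546] 1525 ((595.420654296875, 193.75027465820312), 36.53260040283203)
[596.72894957 190.12216203  20.86002965] 3772 ((596.5040283203125, 192.5701904296875), 30.799808502197266)
time_s: 22.68
tool_pos: [537.1, 364.8, 71.9]
tcp_rot: [[1.0, -0.0, 0.001], [-0.0, -1.0, 0.001], [0.001, -0.001, -1.0]]
wrist_force: [0.3, 0.0, -2.9]
grip_width: 53.0
grip_force: 63.3
```

```bash
python3 -m handwheel '[{"slide":[0,0,0.001],"turn":0},{"slide":[0,0,0.001],"turn":0},{"slide":[0,0,0.001],"turn":0},{"slide":[0,0,0.0005],"turn":0},{"slide":[0,0,0],"turn":0},{"slide":[0,0,0],"turn":0},{"slide":[0,0,0],"turn":0}]'|sed -n '2p;4p'
```

```text
tool_pos: [537.0, 364.6, 68.7]
wrist_force: [-1.1, -2.1, 7.7]
```

On the floor. Release, then go over the new large can.

```bash
python3 -m handwheel '[{"slide":[0,0,0],"turn":0},{"slide":[0,0,0],"turn":0},{"slide":[0,0,0],"turn":0},{"slide":[0,0,0],"turn":0},{"slide":[0,0,-0.015],"turn":0},{"slide":[0,0,-0.03],"turn":0},{"slide":[0,0,-0.03],"turn":0},{"slide":[0,0,-0.03],"turn":0},{"slide":[0,0,-0.015],"turn":0},{"slide":[-0.012,0.0318,0],"turn":0},{"slide":[-0.012,0.0318,0],"turn":0},{"slide":[-0.012,0.0318,0],"turn":0},{"slide":[-0.012,0.0318,0],"turn":0},{"slide":[-0.012,0.0318,0],"turn":0},{"slide":[-0.012,0.0318,0],"turn":0},{"slide":[-0.012,0.0318,0],"turn":0},{"slide":[-0.012,0.0318,0],"turn":0},{"slide":[-0.012,0.0318,0],"turn":0},{"slide":[0,0,0],"turn":0},{"slide":[0,0,0],"turn":0}]' 0.83
python3 - <<'E'
from h import *
im,d,ci=snap('wrist','w8.png'); P=pts(d,ci)
m=(abs(P[:,:,2]-80)<5)&(np.hypot(P[:,:,0]-427.6,P[:,:,1]-78.7)<38)
print(m.sum(),cv2.minEnclosingCircle(P[m][:,:2].astype(np.float32)),env.read_state()["tool_pos"])
E
```

```text
time_s: 24.93
tool_pos: [428.2, 76.6, 187.8]
tcp_rot: [[1.0, -0.004, -0.0], [-0.004, -1.0, -0.001], [-0.0, 0.001, -1.0]]
wrist_force: [0.5, 0.4, 0.0]
grip_width: 70.6
grip_force: 0.0
3242 ((427.4037780761719, 78.76557159423828), 26.619638442993164) [429.08308432  78.14053658 187.88921018]
```

View pics/w8.png

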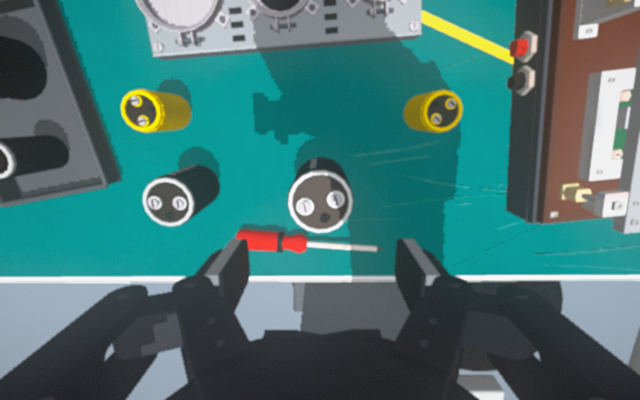

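New large at (320,201), nearly centred. Descend and grip.

```bash
python3 -m handwheel '[{"slide":[-0.0015,-0.0006,0.02],"turn":0},{"slide":[0,0,0.03],"turn":0},{"slide":[0,0,0.03],"turn":0},{"slide":[0,0,0.02],"turn":0},{"slide":[0,0,0.014],"turn":0},{"slide":[0,0,0.007],"turn":0},{"slide":[0,0,0.002],"turn":0},{"slide":[0,0,0],"turn":0},{"slide":[0,0,0],"turn":0}]' |head -4 && python3 -m handwheel '[{"slide":[0,0,0],"turn":0},{"slide":[0,0,0],"turn":0},{"slide":[0,0,0],"turn":0},{"slide":[0,0,0],"turn":0},{"slide":[0,0,0],"turn":0},{"slide":[0,0,0],"turn":0},{"slide":[0,0,0],"turn":0}]' 0
```

```text
time_s: 25.73
tool_pos: [427.6, 79.5, 65.1]
tcp_rot: [[1.0, 0.0, 0.001], [0.0, -1.0, 0.0], [0.001, -0.0, -1.0]]
wrist_force: [-1.0, -0.2, -0.4]
time_s: 26.32
tool_pos: [427.7, 79.0, 65.7]
tcp_rot: [[1.0, -0.001, 0.002], [-0.001, -1.0, 0.001], [0.002, -0.001, -1.0]]
wrist_force: [-0.4, -0.2, 7.8]
grip_width: 52.8
grip_force: 61.1
```

```bash
python3 -m handwheel '[{"slide":[0,0,-0.01],"turn":0},{"slide":[0,0,-0.02],"turn":0},{"slide":[0,0,-0.03],"turn":0},{"slide":[0,0,-0.03],"turn":0},{"slide":[0,0,-0.02],"turn":0},{"slide":[0.0105,-0.0072,0],"turn":0},{"slide":[0.0211,-0.0143,0],"turn":0},{"slide":[0.0211,-0.0143,0],"turn":0},{"slide":[0.0211,-0.0143,0],"turn":0},{"slide":[0.0211,-0.0143,0],"turn":0},{"slide":[0.0211,-0.0143,0],"turn":0},{"slide":[0.0211,-0.0143,0],"turn":0},{"slide":[0.0211,-0.0143,0],"turn":0},{"slide":[0.0105,-0.0072,0],"turn":0},{"slide":[0,0,0.01],"turn":0},{"slide":[0,0,0.02],"turn":0},{"slide":[0,0,0.02],"turn":0},{"slide":[0,0,0.01],"turn":0},{"slide":[0,0,0],"turn":0},{"slide":[0,0,0],"turn":0}]' |head -4; python3 -m handwheel '[{"slide":[0,0,0],"turn":0},{"slide":[0,0,0],"turn":0},{"slide":[0,0,0],"turn":0}]'
```

```text
time_s: 27.98
tool_pos: [595.3, 193.1, 113.9]
tcp_rot: [[1.0, -0.0, -0.002], [-0.0, -1.0, -0.001], [-0.002, 0.001, -1.0]]
wrist_force: [0.1, -0.5, -2.3]
time_s: 28.23
tool_pos: [596.4, 193.5, 115.7]
tcp_rot: [[1.0, -0.0, 0.002], [-0.0, -1.0, 0.001], [0.002, -0.001, -1.0]]
wrist_force: [0.1, -0.6, -3.0]
grip_width: 52.9
grip_force: 63.8
```

```bash
python3 -m handwheel '[{"slide":[0.0003,-0.0004,0.004],"turn":0},{"slide":[0,0,0.006],"turn":0},{"slide":[0,0,0.006],"turn":0},{"slide":[0,0,0.005],"turn":0},{"slide":[0,0,0.003],"turn":0},{"slide":[0,0,0.002],"turn":0},{"slide":[0,0,0.001],"turn":0},{"slide":[0,0,0.001],"turn":0},{"slide":[0,0,0],"turn":0},{"slide":[0,0,0],"turn":0}]'
```

```text
time_s: 29.07
tool_pos: [596.2, 193.8, 87.0]
tcp_rot: [[1.0, -0.0, 0.0], [-0.0, -1.0, -0.0], [0.0, 0.0, -1.0]]
wrist_force: [-1.4, -0.4, 2.0]
grip_width: 52.5
grip_force: 64.3
```

```bash
python3 -m handwheel '[{"slide":[0,0,0.0006],"turn":0},{"slide":[0,0,0],"turn":0},{"slide":[0,0,0],"turn":0}]'|sed -n '2p;4p'; python3 -m handwheel '[{"slide":[0,0,0],"turn":0},{"slide":[0,0,0],"turn":0},{"slide":[0,0,0],"turn":0},{"slide":[0,0,0],"turn":0},{"slide":[0,0,-0.015],"turn":0},{"slide":[0,0,-0.03],"turn":0},{"slide":[0,0,-0.03],"turn":0},{"slide":[0,0,-0.035],"turn":0},{"slide":[-0.019,0.018,-0.03],"turn":0},{"slide":[-0.019,0.018,-0.03],"turn":0},{"slide":[-0.019,0.018,-0.03],"turn":0},{"slide":[-0.019,0.018,-0.03],"turn":0},{"slide":[-0.019,0.018,0],"turn":0},{"slide":[0,0,0],"turn":0},{"slide":[0,0,0],"turn":0},{"slide":[0,0,0],"turn":0},{"slide":[0,0,0],"turn":0}]' 0.83|head -4;  python3 - <<'E'
from h import *
im,d,ci=snap('wrist','w9.png');P=pts(d,ci)
T=np.array([503.2,357.0]);a=np.radians(10.4);R=np.array([[np.cos(a),-np.sin(a)],[np.sin(a),np.cos(a)]])
for n,x,y,h,r in[("nL",596.5,194,101,27),("gM",602,112,91,22),("nS",608.2,30.5,81,17),("sM",425.7,206.2,70,22),("bL",537,364.5,83,27),("bS",460,350,63,17)]:
    m=(abs(P[:,:,2]-h)<4)&(np.hypot(P[:,:,0]-x,P[:,:,1]-y)<r+9)
    q=P[m];c,rr=cv2.minEnclosingCircle(q[:,:2].astype(np.float32))
    print(n,m.sum(),np.round(c,1),round(rr,1),q[:,2].mean().round(1),((np.array(c)-T)@R).round() if n[0]=='b' else np.round(np.hypot(c[0]-x,c[1]-y),1))
E
```

```text
tool_pos: [596.2, 193.7, 86.9]
wrist_force: [-3.2, -1.0, 8.3]
time_s: 30.73
tool_pos: [501.7, 104.6, 315.5]
tcp_rot: [[1.0, 0.001, -0.001], [0.001, -1.0, 0.0], [-0.001, -0.0, -1.0]]
wrist_force: [0.1, -1.5, -0.9]
nL 1963 [595.5 193. ] 26.5 100.5 1.5
gM 1209 [601.7 112.3] 21.6 90.5 0.4
nS 681 [605.1  31.5] 16.5 80.6 3.3
sM 704 [425.1 206. ] 21.2 69.4 0.6
bL 732 [536.7 363.7] 26.7 83.1 [34.  1.]
bS 259 [459.7 349.1] 16.5 62.8 [-44.   0.]
```

View pics/w9.png

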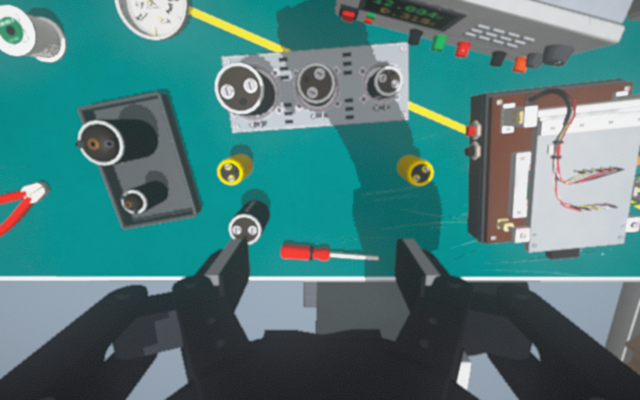

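The final view shows both blown cans upright in the tray at (103,143) and (135,202). The new large (242,89) and new small (386,83) sit at the right height in their clamps, and both medium cans are where they were. Handing in.

```bash
python3 -c "
from plant import env;print(env.sign_off())"
```

```text
the job is handed in; nothing more can be done
None
```

I handed the job in at about 31 s of the 106 s allowed; the sign-off returned no verdict. The last camera check showed both blown cans upright in the scrap tray, the new large and small cans down in their clamps (within about 1.5 mm and 3.3 mm of centre), and both medium cans unmoved.

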